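# Tighten the work board's hold-down nut with an adjustable wrench

### The arm

A 6-joint arm with a two-finger parallel gripper is mounted at the origin on a cart in front of the work surface, level with it; the furniture and walls round the work are solid. World frame = base frame: x ahead of the robot, y to its left, z up, the work surface at z = 0. Lengths are in m, angles in rad, forces in N, time in s.
With the tool pointing down it reaches from about 0.425 to 0.95 m from the base axis. Payload 3.5 kg.
Tool frame: the origin (TCP) lies where the fingers leave the gripper's body, on its centre line; the fingertips stand 73 mm ahead of it and the grasp point (between the pads) lies grasp_offset ahead of it (grasp_offset is the distance from the TCP to the grasp point, in m); z points along the fingers, y is the line along which they close (so a half turn about z gives the same grasp; the last joint's range is limited). The gripper opens to 85 mm and grips with 20 to 120 N. Pads are 22 mm wide; open, the fingers measure 114 mm over their backs; the gripper's body (76 mm by 85 mm) begins 54 mm behind the grasp point. The pads swing forward as they close: fully open they stand 13 mm farther back than shut.
Start: joints at [-1.486, 0.286, 1.577, -0, 1.279, -0.15], TCP at [0.157, -0.656, 0.304] pointing down, gripper open.
Joint ranges: [-2.77, 2.77], [-0.9, 2.22], [0.21, 2.48], [-1.53, 4.67], [0.24, 2.81], [-2.84, 2.84]. Speed limits (rad/s): [2.79, 2.79, 3.14, 3.14, 3.14, 3.14].

### API

Orientations are given as a unit quaternion [x, y, z, w].
In Python, from station import get_state, get_image, job_done, grasp_offset gives the robot as it stands. The module is installed in compiled form; this text tells all that it offers.
- The arm moves only by the tool carry_out, never from a script. Its argument "deltas" is a list of rows, each an object with "fingers": the opening in per cent of the stroke, from 0 (shut) to 100 (fully open); "xyz": the shift along the world's x, y, z in cm, a list of three; "dr": the turn, a rotation vector about the world's x, y, z in rad, a list of three. In form: [{"fingers": fingers, "xyz": [x, y, z], "dr": [rx, ry, rz]}, ...]. A call has exactly 10 rows; each row shifts and turns the commanded pose from where the row before left it; what a row does not reach is not made up. A row lasts 1/8 s, in which the tool goes at most 62.5 mm and 10.7 degrees, less where a joint would pass 70% of its speed; a pose out of reach is approached as far as the arm can. A call with a gripper value outside its range is refused whole. The fingers move at their own pace and stop on an object; "squeeze" is the grip in N (left out, the last holds). Time passes only in rows, so rows that do not move let the fingers close, or fill a call up. It gives the time, the measured TCP pose, the force, the opening and the grip force at its end, in the units of the state.
- get_state(): the state, without advancing time (a new reading comes with each control period).
- get_image(name): name is "side" or "top" or "wrist"; returns a dict with "img" (420x560x3 uint8, red, green, blue), "fx", "fy", "cx", "cy" (pixels), "dist" ([k1, k2, p1, p2, k3] as OpenCV has them; the pictures are not rectified), "extrinsics" (4x4, takes a point from world to camera coordinates). Camera axes: x right, y down, z forward; pixel columns grow to the right and rows downward; lengths in m; the calibration is good to about 2 mm. A picture is of the moment at which its call begins. There is no depth.
- job_done(): hands the job in; it is judged then, once.
The state is a dict: "t": time; "joints": joint angles; "dq": joint speeds; "joint_torque": joint torques, N m; "tcp_pos": TCP position; "tool_rot": TCP orientation; "force": force on the tool from outside, world axes, zero at the start; "moment": the same for the moment, N m; "finger_gap": finger opening in m; "gripper_force": force on a finger pad.
Only numpy, scipy, OpenCV 4.12 (cv2) and the standard library are available. Lean on these libraries where they do the work, as an engineer would, in place of code of your own. Each camera call takes 0.05 s, during which the arm holds its last target. There are 200 camera calls.

### The job

Tighten the nut that holds the plywood work board to the bench: lay the adjustable wrench flat on the board with its open jaws round the nut, roll its worm wheel until the jaw is snug on the nut (do not push or squeeze the moving jaw itself), and only then swing the handle to turn the nut clockwise until its red mark lines up with the red line on the board. Leave the wrench snug on the nut and leave the other things where they are.

Things in the scene. Friction and masses are not known exactly. Their poses are not given: they have to be found in the camera images.
- work_board: plywood board fixed to the table, 270 (x) x 300 (y) x 18 mm; origin at the centre of its underside, its top 18 mm above the table. The nut stands on its top at the board's centre. A red line, 42 mm long and 6 mm wide, is painted on the top from 30 to 72 mm from the nut's centre along the board's +x axis
- nut_center (a point): dark steel hexagon nut with vertical axis, 36 mm across flats, 41.6 mm across corners, 18 mm high, standing on the board (a bolt end 14 mm across ends 22 mm above the board). This point lies on its axis at the board's top. Corners lie along its x axis and every 60 degrees from there; the corner on +x has a red mark on the top face. It takes about 0.3 N m to turn and stays where it is left
- nut_mark (a point): the red mark on the nut's top, at one corner, 18.5 mm from the nut's axis, 18 mm above the board
- nut_turn (a joint): turn of the nut in rad, growing clockwise seen from above; 0 when its mark lines up with the red line on the board; it starts 0.4 to 0.7 rad before it (negative)
- wrench: loose adjustable wrench lying flat, steel with a red handle, 184 mm long, 0.36 kg. Origin on its underside where a snugly gripped nut's centre comes; x points out of the mouth, the handle runs along -x. Head 16 mm thick, x = -74 to 16, y = -44 to 33 mm; fixed jaw face at y = 18 mm, moving jaw at -y, throat at x = -24 mm. A nut between the jaws has two corners along the wrench's x
- wrench_handle (a point): middle of the straight handle, at x = -115 mm in the wrench, 8 mm above its underside. Steel neck 24 mm wide from x = -74 to -95 mm, then red handle 22 mm wide to x = -168 mm, both 14 mm thick (z = 1 to 15 mm). The wrench balances near x = -80 mm
- jaw_slide (a joint): travel of the moving jaw in m, growing as it closes: the mouth is 48 mm wide at 0, 36 mm (the nut) at 0.012. Starts 0 to 0.004. It moves only with the worm: 2 mm per rad of the worm
- worm_roll (a joint): turn of the worm wheel in rad; grows as the jaw closes. Rolls with about 0.035 N m of friction (some 3 N at its rim) and stays where it is left, also when the handle is pushed
- worm_center (a point): centre of the brass knurled worm wheel in the wrench's head: x = -44, y = 0, 15 mm above its underside; 25.6 mm across, 24 mm long, axis along the wrench's y, its top 28 mm above the underside, 12 mm proud of the head. Rubbing its top with a fingertip towards the nut (wrench +x) closes the jaw; it takes several strokes, and when the jaw is tight the finger only slips
- jaw_face (a point): middle of the moving jaw's gripping face, 8 mm above the wrench's underside
- moving_jaw: the moving jaw, 40x14x16 mm; its origin lies on the wrench's underside and coincides with the wrench's origin at jaw_slide = 0
- sanding_block: cork sanding block 67x112x30 mm, lying on the board beside the nut; origin at the centre of its underside; to be left alone
- block_plane: grey hand plane 42x155x60 mm, lying on the board beside the nut; origin at the centre of its underside; to be left alone
- glue_bottle: tall glue bottle with a brown nozzle, 67 mm across and 190 mm tall, standing on the board behind the nut; origin at the centre of its underside; to be left alone
- yellow_bottle: yellow bottle with a black cap, 54 mm across, 124 mm tall, on the table; origin at the centre of its underside; to be left alone
- red_basket: red slotted basket with a white rim, 134x184x66 mm, on the table; origin at the centre of its underside; to be left alone
- try_square: try square 110x166x16 mm, on the table; origin at the centre of its underside; to be left alone

How it is judged:
By the outcome, as a careful person would: the job done as asked, in the order asked, and still so for the second after the job is handed in, with the robot touching nothing.
It also fails if it takes over 67 s, if anything falls off the work surface, if the arm or the gripper's body presses on something with over 40 N, if the wrist force passes 120 N, or if a joint passes its speed limit or range.

## Working session

There is one attempt and no reset: what is moved stays moved. The work goes in short steps, Python scripts to look and compute and a tool call to move; the robot and the scene stay as the last step left them, time stands still between calls to the robot, and variables do not carry over. Pictures are saved under pics/ and viewed, at most 10 in all, crops included, and the job is handed in when it is done.

Besides the shell and the picture viewer there is one more tool, called after ">>>" as name(argument=value, ...) on one line, values as JSON. carry_out: Moves the arm, as the interface text tells. Its arguments: {"type":"object","properties":{"deltas":{"type":"array"},"squeeze":{"type":"number"}},"required":["deltas"]}

```bash
mkdir -p pics; cat > h.py <<'E'
import numpy as np, cv2
from scipy.spatial.transform import Rotation as R
from station import get_state, get_image, job_done, grasp_offset
def snap(name,fn=None,crop=None,scale=1):
    d=get_image(name); im=d["img"][:,:,::-1].copy()
    if fn:
        if crop: x0,y0,x1,y1=crop; im=im[y0:y1,x0:x1]
        im=cv2.resize(im,None,fx=scale,fy=scale,interpolation=cv2.INTER_CUBIC); cv2.imwrite("pics/"+fn,im)
    return d
def K(d): return np.array([[d["fx"],0,d["cx"]],[0,d["fy"],d["cy"]],[0,0,1.]])
def back(d,px,z):
    E=np.array(d["extrinsics"]); p=cv2.undistortPoints(np.array([[px]],float),K(d),np.array(d["dist"],float))[0,0]
    r=E[:3,:3].T@np.array([p[0],p[1],1]); c=-E[:3,:3].T@E[:3,3]
    return c+r*(z-c[2])/r[2]
def proj(d,P):
    E=np.array(d["extrinsics"]); 
    return cv2.projectPoints(np.atleast_2d(np.array(P,float)),cv2.Rodrigues(E[:3,:3])[0],E[:3,3],K(d),np.array(d["dist"],float))[0][:,0]
E
python3 - <<'E'
from h import *
import pickle
for n in("top","side"):
    d=snap(n,n+"0.png",None,1.42); pickle.dump(d,open(n+"0.pkl","wb"))
    E=np.array(d["extrinsics"]); print(n,-E[:3,:3].T@E[:3,3],d["fx"])
s=get_state(); print(s,grasp_offset() if callable(grasp_offset) else grasp_offset)
E
```

```text
top [ 0.39112076 -0.04225141  0.93765288] 414.6535049753107
side [ 0.85582952 -0.84393021  0.76469334] 398.78774561854584
{'t': 0.1, 'joints': array([-1.48604515e+00,  2.87108002e-01,  1.57804987e+00, -8.92934269e-07,
        1.27861690e+00, -1.49976228e-01]), 'dq': array([ 3.39940979e-04, -1.17795704e-03, -4.72705240e-03, -7.01855272e-05,
        4.22279797e-04, -1.09223530e-05]), 'joint_torque': array([ 3.68604069e-04, -4.07298446e+01, -2.93699080e+01, -1.37533893e-04,
        3.43114320e-03,  1.75687535e-05]), 'tcp_pos': array([ 0.15699585, -0.65602677,  0.30265428]), 'tool_rot': array([ 9.93120176e-01,  1.17094514e-01,  3.51487094e-05, -1.09049289e-03]), 'force': array([-0.31335907, -0.38469612, -0.41519138]), 'moment': array([-0.00338676,  0.00516173,  0.00241669]), 'gripper_force': 0.0, 'finger_gap': 0.08539281692692502} 0.0539
```

View pics/top0.png

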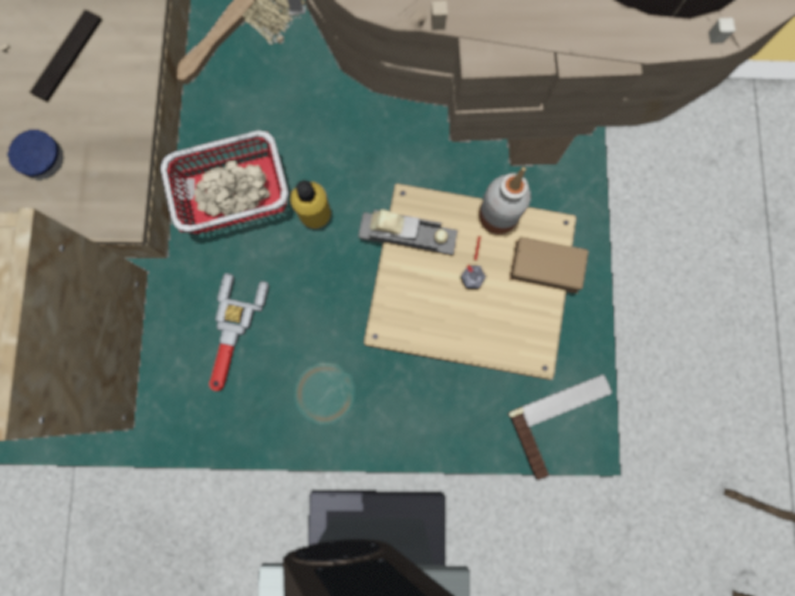

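View pics/side0.png

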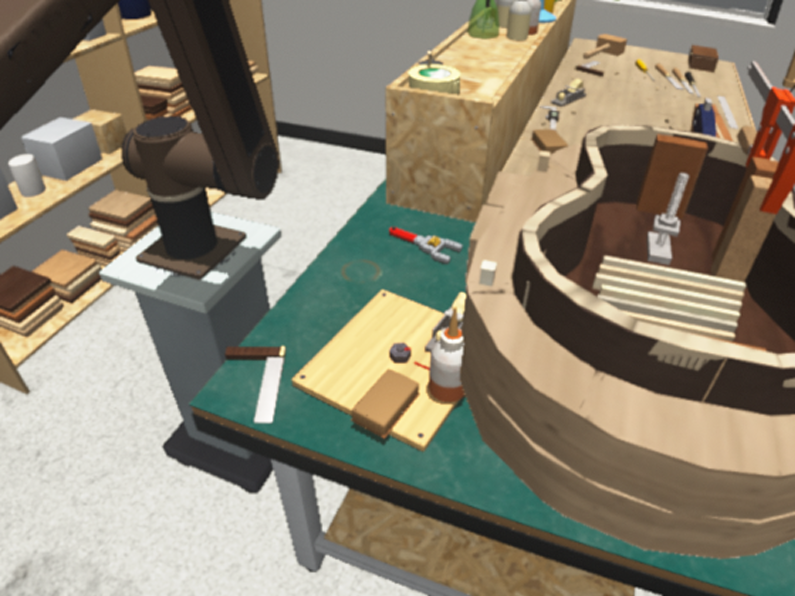

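The top picture shows the nut at about (473,276), the red line from (476,258) to (479,237) and the nut's mark near (470,267). The wrench's worm is at (233,313), its handle end at (217,385) and its mouth faces up. All pixels are at 1.42x.

```bash
python3 - <<'E'
from h import *
import pickle
d=pickle.load(open("top0.pkl","rb"))
f=lambda px,z:np.round(back(d,np.array(px)/1.42,z),4)
for n,p,z in[("nut",(473,276),.036),("line0",(476,258),.018),("line1",(479,237),.018),("mark",(470,267),.036),("hend",(217,387),.008),("worm",(233,313),.025),("jawL",(226,277),.012),("jawR",(264,285),.012),("neck",(228,343),.012),("b1",(403,193),.018),("b2",(566,222),.018),("b3",(545,368),.018),("b4",(375,337),.018),("glue",(517,183),.18),("plane1",(362,228),.03),("plane2",(456,242),.03),("block a",(520,240),.048),("blk b",(588,250),.048),("blk c",(580,290),.048),("blk d",(512,275),.048)]: print(n,f(p,z))
E
```

```text
nut [ 0.594  -0.1608  0.036 ]
line0 [ 0.6278 -0.1681  0.018 ]
line1 [ 0.6629 -0.1731  0.018 ]
mark [ 0.6084 -0.1562  0.036 ]
hend [0.4149 0.2369 0.008 ]
worm [0.5299 0.2145 0.025 ]
jawL [0.5902 0.2333 0.012 ]
jawR [0.5783 0.1714 0.012 ]
neck [0.4839 0.223  0.012 ]
b1 [ 0.7351 -0.0489  0.018 ]
b2 [ 0.691  -0.3151  0.018 ]
b3 [ 0.4534 -0.2752  0.018 ]
b4 [ 0.4971 -0.0089  0.018 ]
glue [ 0.6919 -0.2021  0.18  ]
plane1 [0.6706 0.0158 0.03  ]
plane2 [ 0.6503 -0.1347  0.03  ]
block a [ 0.6504 -0.2331  0.048 ]
blk b [ 0.6364 -0.3394  0.048 ]
blk c [ 0.5724 -0.3246  0.048 ]
blk d [ 0.5941 -0.2197  0.048 ]
```

>>> carry_out(deltas=[{"fingers": 100,"xyz": [3.4,4.9,0],"dr": [0,0,-0.04]},{"fingers": 100,"xyz": [3.4,4.9,0],"dr": [0,0,-0.04]},{"fingers": 100,"xyz": [3.4,4.9,0],"dr": [0,0,-0.04]},{"fingers": 100,"xyz": [3.4,4.9,0],"dr": [0,0,-0.04]},{"fingers": 100,"xyz": [3.4,4.9,0],"dr": [0,0,-0.04]},{"fingers": 100,"xyz": [3.4,4.9,0],"dr": [0,0,-0.04]},{"fingers": 100,"xyz": [3.4,4.9,0],"dr": [0,0,-0.04]},{"fingers": 100,"xyz": [3.4,4.9,0],"dr": [0,0,-0.04]},{"fingers": 100,"xyz": [3.4,4.9,0],"dr": [0,0,-0.04]},{"fingers": 100,"xyz": [3.4,4.9,0],"dr": [0,0,-0.04]}])

```text
t: 1.35
tcp_pos: [0.4977, -0.1646, 0.3036]
tool_rot: [0.997, -0.083, -0.0, 0.0]
force: [0.7, -0.6, 0.2]
finger_gap: 0.0852
gripper_force: 0.0
```

```bash
python3 - <<'E'
from h import *
import pickle
d=snap("wrist","w1.png",None,1.42); pickle.dump(d,open("w1.pkl","wb"))
E=np.array(d["extrinsics"]); print(-E[:3,:3].T@E[:3,3],E[2,:3],d["fx"]); s=get_state(); print(s["t"],s["tcp_pos"],R.from_quat(s["tool_rot"]).as_matrix()[:,0])
print(proj(d,[[.594,-.161,.036],[.5299,.2145,.02]])*1.42)
E
```

```text
[ 0.57019085 -0.17653976  0.37340088] [-0.28283276  0.0477398  -0.95798045] 295.2510644527349
1.4 [ 0.50021996 -0.15933822  0.30367314] [ 0.98675886 -0.16218512  0.001714  ]
[[373.32407852 149.19888011]
 [-12.97548583 301.39406089]]
```

View pics/w1.png

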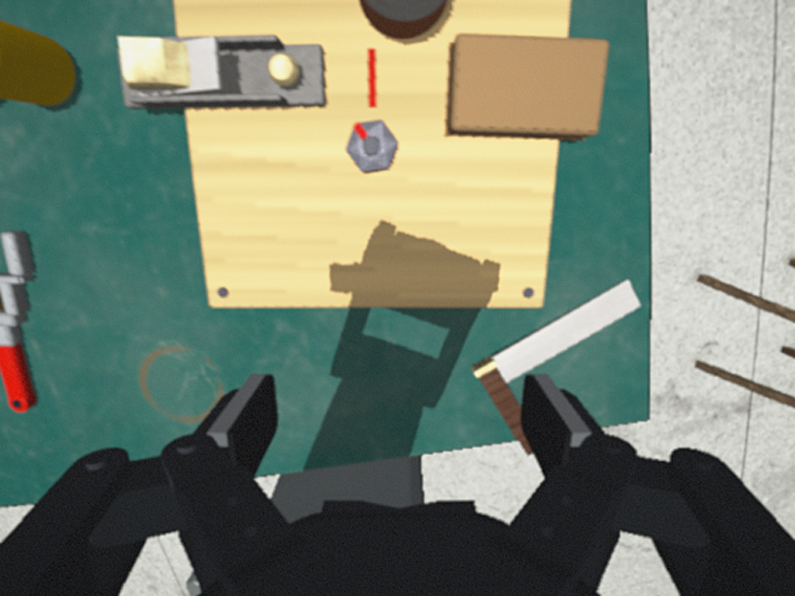

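The wrist view shows the nut centre at about (372,146), the mark at about (360,130) and the line from (373,106) to (372,49). I measure these with a red mask.

```bash
python3 - <<'E'
from h import *
import pickle
d=pickle.load(open("w1.pkl","rb")); im=d["img"].astype(int)
m=((im[...,0]>120)&(im[...,1]<90)&(im[...,2]<90)).astype(np.uint8); m[:,:150]=0;m[:,350:]=0
n,l,st,c=cv2.connectedComponentsWithStats(m)
for i in range(1,n):
    if st[i,4]>5: print(st[i],c[i]*1.42, [back(d,c[i],z)[:2].round(4) for z in(.018,.036)])
for p in [(372,147),(372,119),(348,134),(397,146),(372,172),(350,157),(390,162)]: print(p,back(d,np.array(p)/1.42,.036).round(4))
for p in[(223,293),(528,293)]: print(back(d,np.array(p)/1.42,.018))
E
```

```text
[260  35   4  40 132] [371.52363636  77.0780303 ] [array([ 0.6477, -0.1684]), array([ 0.6437, -0.1688])]
[250  87   8  11  47] [360.10595745 130.7306383 ] [array([ 0.6108, -0.1524]), array([ 0.6087, -0.1536])]
(372, 147) [ 0.5957 -0.1603  0.036 ]
(372, 119) [ 0.6153 -0.1639  0.036 ]
(348, 134) [ 0.608  -0.1441  0.036 ]
(397, 146) [ 0.5933 -0.1792  0.036 ]
(372, 172) [ 0.5777 -0.157   0.036 ]
(350, 157) [ 0.5914 -0.1424  0.036 ]
(390, 162) [ 0.5827 -0.1719  0.036 ]
[ 0.49985504 -0.00697541  0.018     ]
[ 0.45508205 -0.27291736  0.018     ]
```

>>> carry_out(deltas=[{"fingers": 100,"xyz": [-0.5,4.0,-0.5],"dr": [0,0,-0.005]},{"fingers": 100,"xyz": [-0.5,4.0,-1],"dr": [0,0,-0.005]},{"fingers": 100,"xyz": [-0.5,4.0,-1],"dr": [0,0,-0.005]},{"fingers": 100,"xyz": [-0.5,4.0,-1],"dr": [0,0,-0.005]},{"fingers": 100,"xyz": [-0.5,4.0,-1],"dr": [0,0,-0.005]},{"fingers": 100,"xyz": [-0.3,4.0,-1],"dr": [0,0,0]},{"fingers": 100,"xyz": [-0.3,4.0,-1],"dr": [0,0,0]},{"fingers": 100,"xyz": [0,4.0,-1],"dr": [0,0,0]},{"fingers": 100,"xyz": [0,4.0,-1],"dr": [0,0,0]},{"fingers": 100,"xyz": [0,2.5,-1],"dr": [0,0,0]}])

```text
t: 2.65
tcp_pos: [0.4655, 0.2201, 0.2082]
tool_rot: [0.996, -0.094, -0.0, 0.0]
force: [0.1, -0.1, -0.5]
finger_gap: 0.0854
gripper_force: 0.0
```

```bash
python3 - <<'E'
from h import *
import pickle
d=snap("wrist","w2.png",None,1.42); pickle.dump(d,open("w2.pkl","wb"))
s=get_state(); print(s["t"],s["tcp_pos"],s["tool_rot"])
E
```

```text
2.7 [0.46470681 0.22151919 0.20679057] [ 9.95582071e-01 -9.38820290e-02 -1.52757325e-03 -4.13521251e-04]
```

View pics/w2.png

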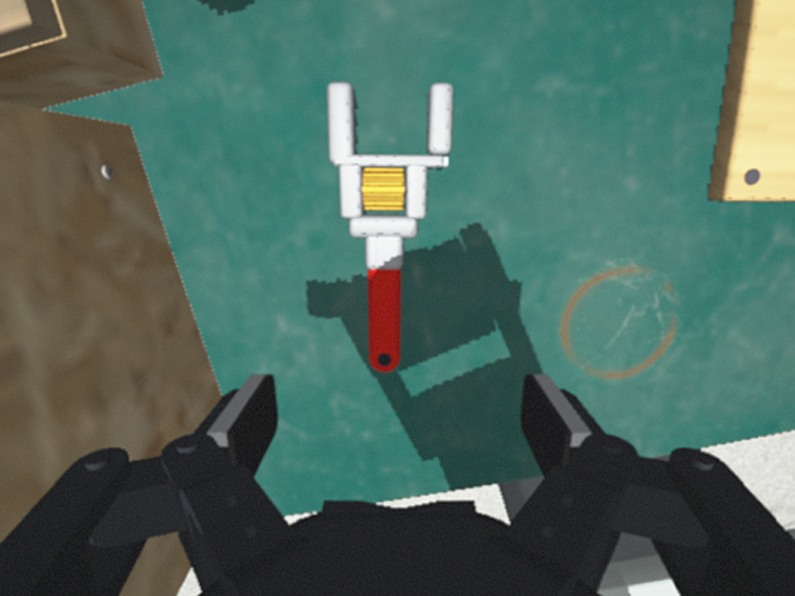

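The wrist view shows the wrench axis at column about 384, with the handle hole at (384,360), the worm at (384,188) and the red/steel boundary at (384,269). The jaw tips are at (341,85) and (441,85), and the throat at row 157.

```bash
python3 - <<'E'
from h import *
import pickle
d=pickle.load(open("w2.pkl","rb"))
f=lambda px,z:back(d,np.array(px)/1.42,z)[:2].round(4)
for n,p,z in[("hend",(384,371),.010),("hR",(384,269),.015),("worm",(384,189),.028),("fix in tip",(353,85),.016),("fix in throat",(355,155),.016),("mov in tip",(431,85),.016),("mov in bot",(430,152),.016)]: print(n,f(p,z))
d=pickle.load(open("w1.pkl","rb")); c=d["img"][84:122,240:286,::-1]
cv2.imwrite("pics/nut.png",cv2.resize(c,None,fx=14,fy=14,interpolation=cv2.INTER_CUBIC))
E
```

```text
hend [0.4115 0.2411]
hR [0.4841 0.2263]
worm [0.533 0.216]
fix in tip [0.5928 0.2225]
fix in throat [0.5553 0.2295]
mov in tip [0.5844 0.1788]
mov in bot [0.5486 0.1855]
```

View pics/nut.png

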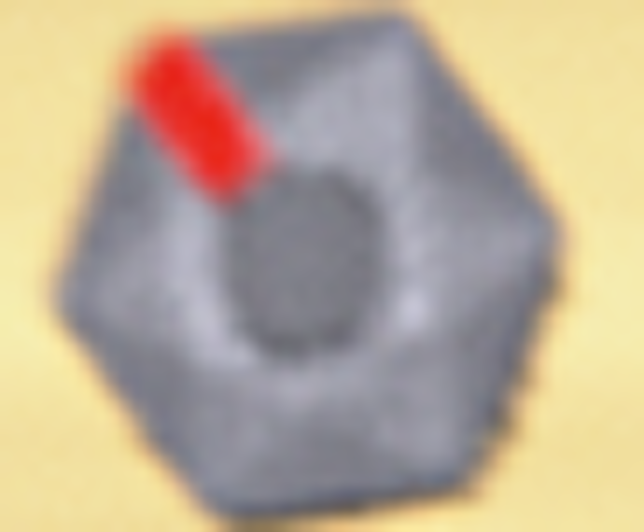

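The enlarged nut shows its corners at (145,55, marked), (405,10), (560,235), (465,490), (215,505) and (65,300).

```bash
python3 - <<'E'
from h import *
import pickle
d=pickle.load(open("w1.pkl","rb"))
P=np.array([back(d,np.array(p)/14+[240-.5+.5/14,84-.5+.5/14],.036)[:2] for p in[(145,55),(65,300),(215,505),(465,490),(560,235),(405,10)]])
c=P.mean(0); v=(P-c)@[1,1j]; print(c,abs(v), (np.angle(v*np.exp(-1j*np.pi/3*np.arange(6)))).round(3))
L=[back(d,np.array(p)/1.42,.018)[:2] for p in[(373,106),(372,49)]]; print(L,np.arctan2(*(L[1]-L[0])[::-1]))
d=pickle.load(open("w2.pkl","rb"))
E
```

```text
[ 0.59666917 -0.16007942] [0.01969879 0.01904524 0.01917258 0.02032766 0.0194762  0.02007186] [0.505 0.479 0.47  0.458 0.479 0.493]
[array([ 0.62700006, -0.16574487]), array([ 0.66695748, -0.17229361])] -0.162448710519
```

>>> carry_out(deltas=[{"fingers": 60,"xyz": [0.5,0.7,-2],"dr": [0,0,-0.009]},{"fingers": 60,"xyz": [0,0,-3],"dr": [0,0,0]},{"fingers": 60,"xyz": [0,0,-3],"dr": [0,0,0]},{"fingers": 60,"xyz": [0,0,-2.5],"dr": [0,0,0]},{"fingers": 60,"xyz": [0,0,-1.5],"dr": [0,0,0]},{"fingers": 60,"xyz": [0,0,-0.8],"dr": [0,0,0]},{"fingers": 60,"xyz": [0,0,0],"dr": [0,0,0]},{"fingers": 60,"xyz": [0,0,0],"dr": [0,0,0]},{"fingers": 60,"xyz": [0,0,0],"dr": [0,0,0]},{"fingers": 60,"xyz": [0,0,0],"dr": [0,0,0]}])

```text
t: 3.95
tcp_pos: [0.4714, 0.2257, 0.0815]
tool_rot: [0.995, -0.099, 0.001, -0.0]
force: [-0.6, -0.1, 0.3]
finger_gap: 0.0515
gripper_force: 0.0
```

```bash
python3 - <<'E'
from h import *
import pickle
d=snap("wrist","w3.png",None,1.42); pickle.dump(d,open("w3.pkl","wb"))
s=get_state(); print(s["t"],s["tcp_pos"],s["tool_rot"],s["force"])
E
```

```text
4.0 [0.47127449 0.22561889 0.08134687] [ 9.95047706e-01 -9.93976637e-02  3.87181977e-04 -1.32781244e-04] [ 0.48559724  0.8356065  -0.45701434]
```

View pics/w3.png

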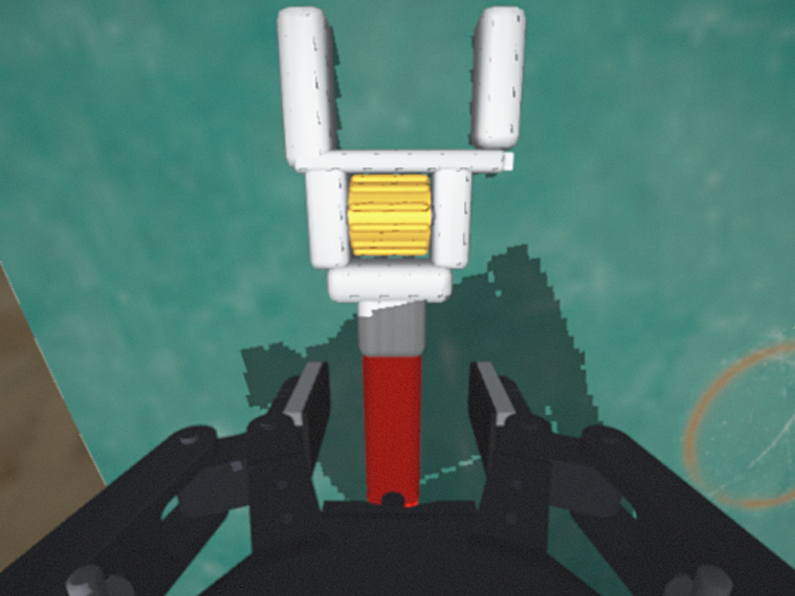

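The handle lies between the fingers, about 3 mm left of their middle (392 against 400).

>>> carry_out(deltas=[{"fingers": 60,"xyz": [-0.1,0.3,-0.4],"dr": [0,0,0]},{"fingers": 60,"xyz": [0,0,0],"dr": [0,0,0]},{"fingers": 15,"xyz": [0,0,0],"dr": [0,0,0]},{"fingers": 15,"xyz": [0,0,0],"dr": [0,0,0]},{"fingers": 15,"xyz": [0,0,0],"dr": [0,0,0]},{"fingers": 15,"xyz": [0,0,0],"dr": [0,0,0]},{"fingers": 15,"xyz": [0,0,0],"dr": [0,0,0]},{"fingers": 15,"xyz": [0,0,0],"dr": [0,0,0]},{"fingers": 15,"xyz": [0,0,0],"dr": [0,0,0]},{"fingers": 15,"xyz": [0,0,0],"dr": [0,0,0]}], squeeze=100)

```text
t: 5.25
tcp_pos: [0.4701, 0.2287, 0.0773]
tool_rot: [0.995, -0.099, -0.0, -0.0]
force: [-3.0, 1.1, 5.1]
finger_gap: 0.0191
gripper_force: 98.6
```

>>> carry_out(deltas=[{"fingers": 15,"xyz": [0,0,3],"dr": [0,0,0]},{"fingers": 15,"xyz": [0,-1,4],"dr": [0,0,0.02]},{"fingers": 15,"xyz": [0.3,-3.5,2],"dr": [0,0,0.075]},{"fingers": 15,"xyz": [0.3,-5,0],"dr": [0,0,0.08]},{"fingers": 15,"xyz": [0.4,-6,0],"dr": [0,0,0.09]},{"fingers": 15,"xyz": [0.4,-6,0],"dr": [0,0,0.09]},{"fingers": 15,"xyz": [0.4,-6,0],"dr": [0,0,0.09]},{"fingers": 15,"xyz": [0.4,-6,0],"dr": [0,0,0.09]},{"fingers": 15,"xyz": [0.3,-5.6,0],"dr": [0,0,0.08]},{"fingers": 15,"xyz": [0.3,-4.5,0],"dr": [0,0,0.064]}])

```text
t: 6.5
tcp_pos: [0.4968, -0.2094, 0.165]
tool_rot: [0.971, 0.238, -0.001, -0.001]
force: [0.3, 0.4, -3.8]
finger_gap: 0.0191
gripper_force: 99.0
```

>>> carry_out(deltas=[{"fingers": 15,"xyz": [0,0,-1],"dr": [0,0,0]},{"fingers": 15,"xyz": [0,0,-1],"dr": [0,0,0]},{"fingers": 15,"xyz": [0,0,-1],"dr": [0,0,0]},{"fingers": 15,"xyz": [0,0,-0.7],"dr": [0,0,0]},{"fingers": 15,"xyz": [0,0,0],"dr": [0,0,0]},{"fingers": 15,"xyz": [0,0,0],"dr": [0,0,0]},{"fingers": 15,"xyz": [0,0,0],"dr": [0,0,0]},{"fingers": 15,"xyz": [0,0,0],"dr": [0,0,0]},{"fingers": 15,"xyz": [0,0,0],"dr": [0,0,0]},{"fingers": 15,"xyz": [0,0,0],"dr": [0,0,0]}])

```text
t: 7.75
tcp_pos: [0.4981, -0.2075, 0.13]
tool_rot: [0.971, 0.238, 0.0, 0.0]
force: [-0.2, 0.1, -4.6]
finger_gap: 0.0187
gripper_force: 99.1
```

```bash
python3 - <<'E'
from h import *
import pickle
d=snap("wrist","w4.png",None,1.42); pickle.dump(d,open("w4.pkl","wb"))
s=get_state(); print(s["t"],s["tcp_pos"],s["tool_rot"],s["force"],s["finger_gap"]); print(R.from_quat(s["tool_rot"]).as_matrix())
E
```

```text
7.8 [ 0.49804922 -0.20749191  0.12995149] [9.71366420e-01 2.37586359e-01 2.58293262e-06 1.56379823e-05] [ 0.14022357  0.30320841 -4.07785586] 0.01880537305161122
[[ 8.87105444e-01  4.61566822e-01  1.24486906e-05]
 [ 4.61566822e-01 -8.87105444e-01 -2.91530826e-05]
 [-2.41279450e-06  3.16077608e-05 -9.99999999e-01]]
```

View pics/w4.png

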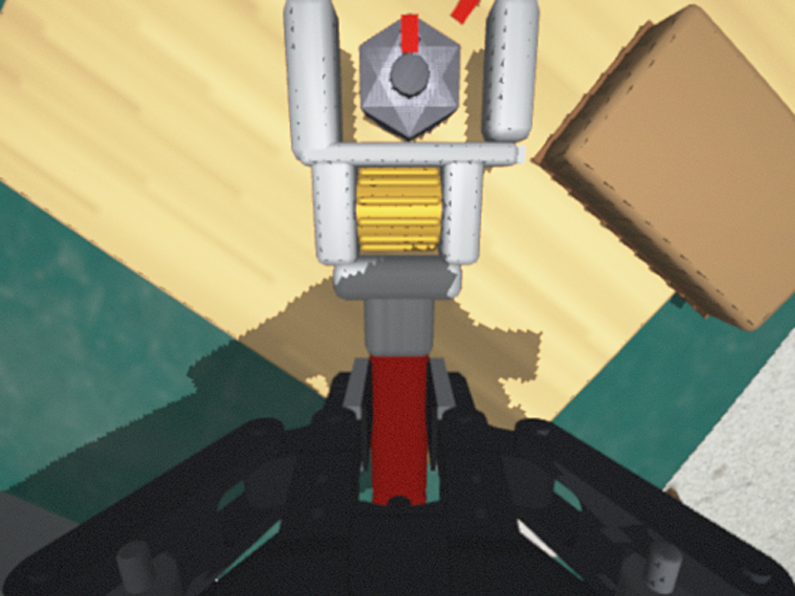

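The wrench sits level in the grip, and the nut shows between the jaws with its corners in line. The nut's corners are at (409,14) and (409,139), its flats at columns 360 and 460. The jaw inner faces are at columns 338 and 486 and the throat is at row 143.

```bash
python3 - <<'E'
from h import *
import pickle
d=pickle.load(open("w4.pkl","rb")); T=np.array([.49805,-.20749]); M=np.array([[.8871,.4616],[-.4616,.8871]])
f=lambda px,z:((M@(back(d,np.array(px)/1.42,z)[:2]-T))*1000).round(1)
for n,p,z in[("bolt",(409,75),.040),("c1",(409,14),.036),("c2",(409,139),.036),("f1",(360,75),.036),("f2",(460,75),.036),("fixface a",(338,20),.0687),("fixface b",(340,130),.0687),("mov a",(487,20),.0687),("mov b",(485,130),.0687),("throat",(409,143),.0687),("wormfront",(400,212),.0805),("hR",(400,355),.068)]: print(n,f(p,z))
E
```

```text
bolt [108.   -3.7]
c1 [128.2  -3.7]
c2 [87.3 -3.9]
f1 [108.9  13.6]
f2 [108.9 -21.9]
fixface a [115.9  16.7]
fixface b [87.1 17.1]
mov a [116.  -24.5]
mov b [ 87.1 -25.4]
throat [83.4 -3.1]
wormfront [64.3 -0.4]
hR [15.5 -0.5]
```

>>> carry_out(deltas=[{"fingers": 15,"xyz": [0,0,-0.8],"dr": [0,0,0]},{"fingers": 15,"xyz": [0,0,-0.8],"dr": [0,0,0]},{"fingers": 15,"xyz": [0,0,-0.8],"dr": [0,0,0]},{"fingers": 15,"xyz": [0,0,-0.6],"dr": [0,0,0]},{"fingers": 15,"xyz": [0,0,-0.4],"dr": [0,0,0]},{"fingers": 15,"xyz": [0,0,-0.1],"dr": [0,0,0]},{"fingers": 15,"xyz": [0,0,0],"dr": [0,0,0]},{"fingers": 15,"xyz": [0,0,0],"dr": [0,0,0]},{"fingers": 15,"xyz": [0,0,0],"dr": [0,0,0]},{"fingers": 15,"xyz": [0,0,0],"dr": [0,0,0]}])

```text
t: 9.05
tcp_pos: [0.4981, -0.2075, 0.0953]
tool_rot: [0.971, 0.238, -0.0, -0.0]
force: [-4.0, 1.2, 4.4]
finger_gap: 0.0192
gripper_force: 100.1
```

>>> carry_out(deltas=[{"fingers": 50,"xyz": [0,0,0],"dr": [0,0,0]},{"fingers": 50,"xyz": [0,0,0],"dr": [0,0,0]},{"fingers": 50,"xyz": [0,0,0],"dr": [0,0,0]},{"fingers": 50,"xyz": [0,0,1.5],"dr": [0,0,0]},{"fingers": 50,"xyz": [0,0,2],"dr": [0,0,0]},{"fingers": 0,"xyz": [0.7,0.35,1.5],"dr": [0,0,0]},{"fingers": 0,"xyz": [2,1.05,0],"dr": [0,0,0]},{"fingers": 0,"xyz": [2,1.05,0],"dr": [0,0,0]},{"fingers": 0,"xyz": [0,0,0],"dr": [0,0,0]},{"fingers": 0,"xyz": [0,0,-1],"dr": [0,0,0]}], squeeze=30)

```text
t: 10.3
tcp_pos: [0.5455, -0.1827, 0.1347]
tool_rot: [0.971, 0.238, 0.0, 0.0]
force: [0.8, 0.4, 0.1]
finger_gap: 0.0004
gripper_force: 0.0
```

```bash
python3 - <<'E'
from h import *
import pickle
d=snap("wrist","w5.png",None,1.42); pickle.dump(d,open("w5.pkl","wb"))
s=get_state(); print(s["t"],s["tcp_pos"],s["tool_rot"],s["force"],s["finger_gap"])
E
```

```text
10.35 [ 0.54409577 -0.18236751  0.13254662] [ 0.97133932  0.23769191 -0.00120869 -0.00101282] [-0.97081479 -0.75574123 -1.68652947] -6.527889801396581e-05
```

View pics/w5.png

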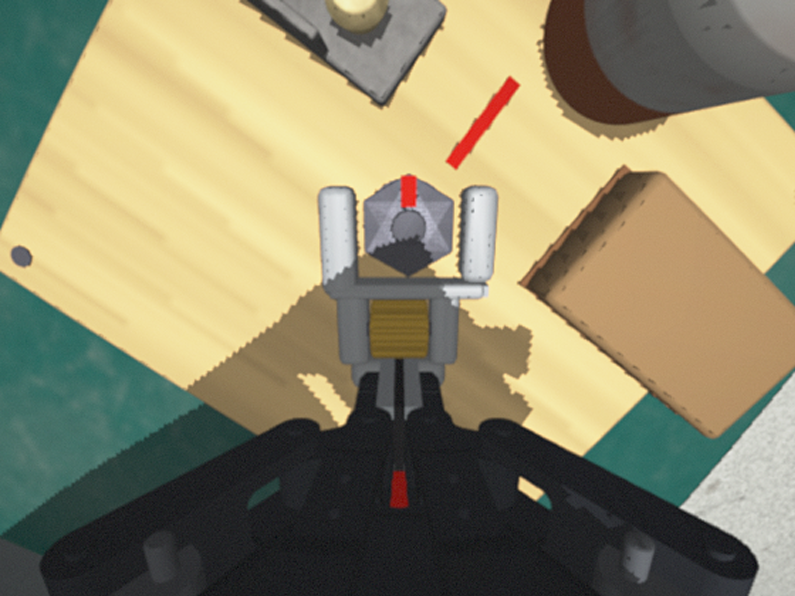

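The wrench lies round the nut with about 3 mm gaps on both sides (nut columns 363–452, jaw faces 356 and 460). The shut fingers are at column 398, just behind the worm.

>>> carry_out(deltas=[{"fingers": 0,"xyz": [0.3,0.15,-0.5],"dr": [0,0,0]},{"fingers": 0,"xyz": [0,0,-0.4],"dr": [0,0,0]},{"fingers": 0,"xyz": [0,0,-0.3],"dr": [0,0,0]},{"fingers": 0,"xyz": [0,0,-0.1],"dr": [0,0,0]},{"fingers": 0,"xyz": [0,0,0],"dr": [0,0,0]},{"fingers": 0,"xyz": [0,0,0],"dr": [0,0,0]},{"fingers": 0,"xyz": [0,0,0],"dr": [0,0,0]},{"fingers": 0,"xyz": [0,0,0],"dr": [0,0,0]},{"fingers": 0,"xyz": [0,0,0],"dr": [0,0,0]},{"fingers": 0,"xyz": [0,0,0],"dr": [0,0,0]}])

```text
t: 11.6
tcp_pos: [0.5481, -0.1815, 0.1219]
tool_rot: [0.971, 0.238, 0.0, 0.0]
force: [-0.9, 0.6, 1.0]
finger_gap: 0.0002
gripper_force: 0.0
```

>>> carry_out(deltas=[{"fingers": 0,"xyz": [0,0,-0.2],"dr": [0,0,0]},{"fingers": 0,"xyz": [0,0,-0.2],"dr": [0,0,0]},{"fingers": 0,"xyz": [0,0,0],"dr": [0,0,0]},{"fingers": 0,"xyz": [0.3,0.15,0],"dr": [0,0,0]},{"fingers": 0,"xyz": [0.3,0.15,0],"dr": [0,0,0]},{"fingers": 0,"xyz": [0.3,0.15,0],"dr": [0,0,0]},{"fingers": 0,"xyz": [0.3,0.15,0],"dr": [0,0,0]},{"fingers": 0,"xyz": [0,0,0],"dr": [0,0,0]},{"fingers": 0,"xyz": [0,0,0],"dr": [0,0,0]},{"fingers": 0,"xyz": [0,0,0],"dr": [0,0,0]}])

```text
t: 12.85
tcp_pos: [0.5604, -0.1754, 0.1181]
tool_rot: [0.971, 0.237, 0.001, 0.0]
force: [0.5, -0.0, 2.3]
finger_gap: 0.0001
gripper_force: 1.0
```

```bash
cat > gap.py <<'E'
from h import *
import sys
# row intensity profile across the jaws/nut in the wrist image, at the nut's centre: print wrench/nut edges
d=get_image("wrist"); s=get_state(); im=cv2.cvtColor(d["img"],cv2.COLOR_RGB2HSV).astype(int)
print(s["t"],s["tcp_pos"].round(4),s["force"].round(1))
n=np.array([.5967,-.1601]); u=np.array([.887,.462]); v=np.array([-.462,.887])
a=float(sys.argv[1]) if len(sys.argv)>1 else 0
if a: c,q=np.cos(a),np.sin(a); u,v=np.array([c,q]),np.array([-q,c])
for xo in (-.004,0.,.004):
    ys=np.arange(-.045,.045,.0005); px=proj(d,[np.r_[n+xo*u+y*v,.034] for y in ys])
    sat=cv2.remap(im[...,1].astype(np.float32),px[:,0].astype(np.float32),px[:,1].astype(np.float32),cv2.INTER_LINEAR).ravel()
    b=sat>85; e=np.flatnonzero(np.diff(b.astype(int))); print(xo,[(round(float(ys[i])*1000,1),'wood' if b[i+1] else 'metal') for i in e])
E
python3 gap.py
```

```text
12.9 [ 0.5604 -0.1754  0.1181] [1.  0.8 2.2]
-0.004 [(-36.0, 'metal'), (-21.5, 'wood'), (-18.5, 'metal'), (17.5, 'wood'), (20.0, 'metal'), (35.5, 'wood')]
0.0 [(-36.0, 'metal'), (-21.5, 'wood'), (-18.5, 'metal'), (17.5, 'wood'), (20.0, 'metal'), (35.5, 'wood'), (37.0, 'metal'), (37.5, 'wood')]
0.004 [(-36.0, 'metal'), (-21.0, 'wood'), (-19.0, 'metal'), (17.5, 'wood'), (19.5, 'metal'), (35.5, 'wood'), (40.0, 'metal'), (41.0, 'wood'), (42.5, 'metal'), (43.0, 'wood'), (44.0, 'metal')]
```

>>> carry_out(deltas=[{"fingers": 0,"xyz": [0,0,0.8],"dr": [0,0,0]},{"fingers": 0,"xyz": [-1.4,-0.7,0],"dr": [0,0,0]},{"fingers": 0,"xyz": [0,0,0],"dr": [0,0,0]},{"fingers": 0,"xyz": [0,0,-1.0],"dr": [0,0,0]},{"fingers": 0,"xyz": [0,0,0],"dr": [0,0,0]},{"fingers": 0,"xyz": [0.4,0.2,0],"dr": [0,0,0]},{"fingers": 0,"xyz": [0.4,0.2,0],"dr": [0,0,0]},{"fingers": 0,"xyz": [0.4,0.2,0],"dr": [0,0,0]},{"fingers": 0,"xyz": [0.4,0.2,0],"dr": [0,0,0]},{"fingers": 0,"xyz": [0,0,0],"dr": [0,0,0]}])

```text
t: 14.15
tcp_pos: [0.5632, -0.1746, 0.1178]
tool_rot: [0.971, 0.238, 0.001, 0.0]
force: [-2.6, 2.3, 9.9]
finger_gap: 0.0002
gripper_force: 5.2
```

```bash
python3 gap.py
```

```text
14.2 [ 0.5632 -0.1747  0.1178] [-1.2  1.4 10.5]
-0.004 [(-33.0, 'metal'), (17.5, 'wood'), (19.5, 'metal'), (35.5, 'wood')]
0.0 [(-33.0, 'metal'), (17.5, 'wood'), (20.0, 'metal'), (35.5, 'wood'), (38.0, 'metal'), (38.5, 'wood')]
0.004 [(-33.0, 'metal'), (17.5, 'wood'), (19.5, 'metal'), (35.5, 'wood'), (38.5, 'metal'), (39.0, 'wood'), (40.0, 'metal'), (40.5, 'wood'), (44.0, 'metal')]
```

>>> carry_out(deltas=[{"fingers": 0,"xyz": [0,0,0.9],"dr": [0,0,0]},{"fingers": 0,"xyz": [-1.6,-0.8,0],"dr": [0,0,0]},{"fingers": 0,"xyz": [0,0,0],"dr": [0,0,0]},{"fingers": 0,"xyz": [0,0,-0.9],"dr": [0,0,0]},{"fingers": 0,"xyz": [0,0,0],"dr": [0,0,0]},{"fingers": 0,"xyz": [0.4,0.2,0],"dr": [0,0,0]},{"fingers": 0,"xyz": [0.4,0.2,0],"dr": [0,0,0]},{"fingers": 0,"xyz": [0.4,0.2,0],"dr": [0,0,0]},{"fingers": 0,"xyz": [0.4,0.2,0],"dr": [0,0,0]},{"fingers": 0,"xyz": [0,0,0],"dr": [0,0,0]}])

```text
t: 15.45
tcp_pos: [0.5632, -0.1751, 0.1179]
tool_rot: [0.971, 0.238, 0.0, 0.001]
force: [-1.7, 0.4, 11.6]
finger_gap: -0.0005
gripper_force: 5.5
```

```bash
python3 gap.py
```

```text
15.5 [ 0.5632 -0.1752  0.118 ] [-2.3  0.  10.4]
-0.004 [(-32.0, 'metal'), (18.0, 'wood'), (18.5, 'metal'), (34.0, 'wood')]
0.0 [(-31.5, 'metal'), (18.0, 'wood'), (18.5, 'metal'), (34.0, 'wood')]
0.004 [(-32.0, 'metal'), (17.5, 'wood'), (18.5, 'metal'), (34.0, 'wood'), (43.5, 'metal'), (44.0, 'wood')]
```

>>> carry_out(deltas=[{"fingers": 0,"xyz": [0,0,0.9],"dr": [0,0,0]},{"fingers": 0,"xyz": [-1.6,-0.8,0],"dr": [0,0,0]},{"fingers": 0,"xyz": [0,0,0],"dr": [0,0,0]},{"fingers": 0,"xyz": [0,0,-0.9],"dr": [0,0,0]},{"fingers": 0,"xyz": [0,0,0],"dr": [0,0,0]},{"fingers": 0,"xyz": [0.4,0.2,0],"dr": [0,0,0]},{"fingers": 0,"xyz": [0.4,0.2,0],"dr": [0,0,0]},{"fingers": 0,"xyz": [0.4,0.2,0],"dr": [0,0,0]},{"fingers": 0,"xyz": [0.4,0.2,0],"dr": [0,0,0]},{"fingers": 0,"xyz": [0,0,0],"dr": [0,0,0]}])

```text
t: 16.75
tcp_pos: [0.5628, -0.1757, 0.1175]
tool_rot: [0.971, 0.238, -0.0, 0.001]
force: [-3.0, -2.0, 10.2]
finger_gap: -0.0
gripper_force: 4.6
```

```bash
python3 gap.py
```

```text
16.8 [ 0.5628 -0.1757  0.1174] [-3.  -2.1  9.6]
-0.004 [(-31.5, 'metal'), (32.0, 'wood')]
0.0 [(-32.0, 'metal'), (32.0, 'wood')]
0.004 [(-32.0, 'metal'), (31.5, 'wood')]
```

>>> carry_out(deltas=[{"fingers": 0,"xyz": [0,0,0.9],"dr": [0,0,0]},{"fingers": 0,"xyz": [-1.6,-0.8,0],"dr": [0,0,0]},{"fingers": 0,"xyz": [0,0,0],"dr": [0,0,0]},{"fingers": 0,"xyz": [0,0,-1.0],"dr": [0,0,0]},{"fingers": 0,"xyz": [0,0,0],"dr": [0,0,0]},{"fingers": 0,"xyz": [0.4,0.2,0],"dr": [0,0,0]},{"fingers": 0,"xyz": [0.4,0.2,0],"dr": [0,0,0]},{"fingers": 0,"xyz": [0.4,0.2,0],"dr": [0,0,0]},{"fingers": 0,"xyz": [0.4,0.2,0],"dr": [0,0,0]},{"fingers": 0,"xyz": [0,0,0],"dr": [0,0,0]}])

```text
t: 18.05
tcp_pos: [0.5616, -0.1764, 0.1177]
tool_rot: [0.971, 0.239, -0.003, 0.001]
force: [-11.1, -3.6, 17.9]
finger_gap: 0.0004
gripper_force: 9.0
```

```bash
python3 gap.py
```

```text
18.1 [ 0.5616 -0.1765  0.1177] [-11.1  -3.9  18.6]
-0.004 [(-31.5, 'metal'), (31.5, 'wood')]
0.0 [(-31.5, 'metal'), (31.5, 'wood')]
0.004 [(-32.0, 'metal'), (31.5, 'wood'), (40.5, 'metal'), (41.0, 'wood')]
```

>>> carry_out(deltas=[{"fingers": 0,"xyz": [0,0,0.9],"dr": [0,0,0]},{"fingers": 0,"xyz": [-1.6,-0.8,0],"dr": [0,0,0]},{"fingers": 0,"xyz": [0,0,0],"dr": [0,0,0]},{"fingers": 0,"xyz": [0,0,-0.9],"dr": [0,0,0]},{"fingers": 0,"xyz": [0,0,0],"dr": [0,0,0]},{"fingers": 0,"xyz": [0.4,0.2,0],"dr": [0,0,0]},{"fingers": 0,"xyz": [0.4,0.2,0],"dr": [0,0,0]},{"fingers": 0,"xyz": [0.4,0.2,0],"dr": [0,0,0]},{"fingers": 0,"xyz": [0.4,0.2,0],"dr": [0,0,0]},{"fingers": 0,"xyz": [0,0,0],"dr": [0,0,0]}])

```text
t: 19.35
tcp_pos: [0.5618, -0.1762, 0.1176]
tool_rot: [0.971, 0.239, -0.002, 0.001]
force: [-10.9, -3.4, 17.8]
finger_gap: -0.0002
gripper_force: 8.9
```

```bash
python3 gap.py
```

```text
19.4 [ 0.5618 -0.1762  0.1177] [-9.6 -3.3 17.3]
-0.004 [(-31.5, 'metal'), (32.0, 'wood')]
0.0 [(-31.5, 'metal'), (31.5, 'wood')]
0.004 [(-31.5, 'metal'), (31.5, 'wood')]
```

>>> carry_out(deltas=[{"fingers": 0,"xyz": [0,0,1.5],"dr": [0,0,0]},{"fingers": 0,"xyz": [0,0,2.0],"dr": [0,0,0]},{"fingers": 50,"xyz": [-1.5,-0.8,0],"dr": [0,0,0]},{"fingers": 50,"xyz": [-2.4,-1.3,0],"dr": [0,0,0]},{"fingers": 50,"xyz": [-2.2,-1.3,0],"dr": [0,0,0]},{"fingers": 50,"xyz": [0,0,0],"dr": [0,0,0]},{"fingers": 50,"xyz": [0,0,0],"dr": [0,0,0]},{"fingers": 50,"xyz": [0,0,0],"dr": [0,0,0]},{"fingers": 50,"xyz": [0,0,0],"dr": [0,0,0]},{"fingers": 50,"xyz": [0,0,0],"dr": [0,0,0]}])

```text
t: 20.65
tcp_pos: [0.5013, -0.2083, 0.1499]
tool_rot: [0.971, 0.238, 0.0, -0.0]
force: [0.2, -0.5, 0.3]
finger_gap: 0.0431
gripper_force: 0.0
```

```bash
python3 - <<'E'
from h import *
import pickle
d=snap("wrist","w6.png",None,1.42); pickle.dump(d,open("w6.pkl","wb"))
s=get_state(); print(s["t"],s["tcp_pos"],s["tool_rot"],s["force"],s["finger_gap"])
E
```

```text
20.7 [ 0.50128559 -0.20827059  0.14988163] [ 9.71304780e-01  2.37838231e-01  1.05113657e-05 -2.34466686e-05] [-0.81312028  0.75776261 -0.83553172] 0.04268409243859081
```

View pics/w6.png

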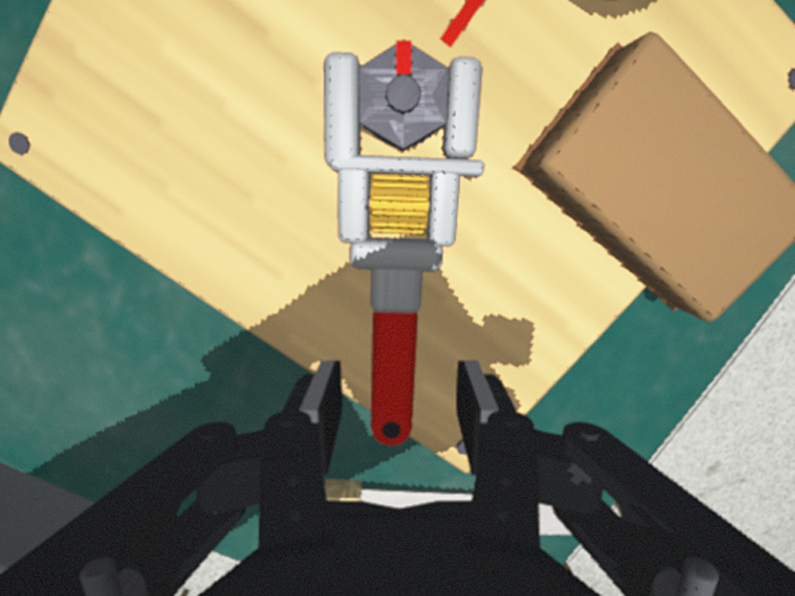

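The jaws are snug on the nut, with no gap on either flat. The nut's bolt is at (403,94), the mark's end at (404,42), the handle hole at (391,430), the red/steel boundary at (396,312) and the worm at (400,205).

```bash
python3 - <<'E'
from h import *
import pickle
d=pickle.load(open("w6.pkl","rb"))
f=lambda px,z:back(d,np.array(px)/1.42,z)[:2]
b=f((403,94),.040);h=f((391,430),.033);r=f((395.5,312),.033);w=f((400,205),.046);m=f((404,41),.036)
print(b,h,r,w,m)
for p,q in[(h,r),(h,w),(h,b),(b,m)]: print(np.arctan2(*(q-p)[::-1]))
L=[f(p,.018) for p in[(446,43),(478,0)]]; print(L, np.arctan2(*(L[0]-b)[::-1]),np.arctan2(*(L[1]-b)[::-1]))
E
```

```text
[ 0.59561738 -0.1611216 ] [ 0.45472003 -0.22817147] [ 0.51233465 -0.20092397] [ 0.55738046 -0.17972513] [ 0.61351758 -0.15223061]
0.44175535909608216
0.4409229741028422
0.4441639790339578
0.46100218220481803
[array([ 0.62582427, -0.16642806]), array([ 0.64663786, -0.17034779])] -0.173896224141551 -0.1788998750930864
```

>>> carry_out(deltas=[{"fingers": 50,"xyz": [-0.4,0,-1],"dr": [0,0,-0.037]},{"fingers": 50,"xyz": [0,0,-1.5],"dr": [0,0,0]},{"fingers": 50,"xyz": [0,0,-1.5],"dr": [0,0,0]},{"fingers": 50,"xyz": [0,0,-1.0],"dr": [0,0,0]},{"fingers": 50,"xyz": [0,0,-0.35],"dr": [0,0,0]},{"fingers": 50,"xyz": [0,0,0],"dr": [0,0,0]},{"fingers": 15,"xyz": [0,0,0],"dr": [0,0,0]},{"fingers": 15,"xyz": [0,0,0],"dr": [0,0,0]},{"fingers": 15,"xyz": [0,0,0],"dr": [0,0,0]},{"fingers": 15,"xyz": [0,0,0],"dr": [0,0,0]}], squeeze=40)

```text
t: 21.95
tcp_pos: [0.4973, -0.2085, 0.0972]
tool_rot: [0.976, 0.22, 0.0, 0.0]
force: [-2.0, 1.4, 5.1]
finger_gap: 0.0205
gripper_force: 40.7
```

```bash
python3 - <<'E'
from h import *
s=get_state(); print(s["t"],s["tcp_pos"],s["tool_rot"],s["force"],s["moment"],s["finger_gap"])
p=s["tcp_pos"][:2]; c=np.array([.596,-.1605]); v=p-c; print(np.linalg.norm(v),np.arctan2(-v[1],-v[0]))
T=-.609; n=16
P=[c+R.from_euler("z",T*k/n).as_matrix()[:2,:2]@v for k in range(n+1)]; print((np.diff(P,axis=0)*100).round(2).tolist(),P[-1])
E
```

```text
21.95 [ 0.49732847 -0.20854282  0.09715991] [9.75541248e-01 2.19816277e-01 1.73387186e-04 2.17818591e-04] [-2.02948244  1.37482067  5.05290684] [0.26552211 0.25982466 0.14462692] 0.020469239160010987
0.1097459962146692 0.4531099218120237
[[-0.18, 0.38], [-0.16, 0.39], [-0.15, 0.39], [-0.13, 0.4], [-0.12, 0.4], [-0.1, 0.41], [-0.09, 0.41], [-0.07, 0.41], [-0.05, 0.41], [-0.04, 0.42], [-0.02, 0.42], [-0.01, 0.42], [0.01, 0.42], [0.03, 0.42], [0.04, 0.42], [0.06, 0.41]] [ 0.48758481 -0.1434609 ]
```

>>> carry_out(deltas=[{"fingers": 15,"xyz": [-0.18,0.38,0],"dr": [0,0,-0.038]},{"fingers": 15,"xyz": [-0.16,0.39,0],"dr": [0,0,-0.038]},{"fingers": 15,"xyz": [-0.15,0.39,0],"dr": [0,0,-0.038]},{"fingers": 15,"xyz": [-0.13,0.4,0],"dr": [0,0,-0.038]},{"fingers": 15,"xyz": [-0.12,0.4,0],"dr": [0,0,-0.038]},{"fingers": 15,"xyz": [-0.1,0.41,0],"dr": [0,0,-0.038]},{"fingers": 15,"xyz": [-0.09,0.41,0],"dr": [0,0,-0.038]},{"fingers": 15,"xyz": [-0.07,0.41,0],"dr": [0,0,-0.038]},{"fingers": 15,"xyz": [0,0,0],"dr": [0,0,0]},{"fingers": 15,"xyz": [0,0,0],"dr": [0,0,0]}])

```text
t: 23.2
tcp_pos: [0.4876, -0.1774, 0.0972]
tool_rot: [0.998, 0.07, 0.001, 0.001]
force: [-1.5, -3.0, 5.4]
finger_gap: 0.0207
gripper_force: 40.8
```

```bash
cat > ang.py <<'E'
from h import *
d=get_image("wrist"); s=get_state(); im=d["img"].astype(int)
print(s["t"],s["tcp_pos"].round(4),s["force"].round(1),s["moment"].round(2),"yaw",2*np.arctan2(s["tool_rot"][1],s["tool_rot"][0]))
m=((im[...,0]>110)&(im[...,1]<80)&(im[...,2]<80)).astype(np.uint8)
n,l,st,c=cv2.connectedComponentsWithStats(m)
for i in range(1,n):
    if st[i,4]>8: 
        z=.036; ys,xs=np.nonzero(l==i); P=np.array([back(d,(x,y),z)[:2] for x,y in zip(xs[::1],ys[::1])]) if len(xs)<900 else np.zeros((2,2))
        q=P.mean(0); e=np.linalg.eigh(np.cov((P-q).T))[1][:,1]; e*=np.sign(e[0]) or 1
        print(st[i],(c[i]).round(1),"z36",q.round(4),"z18",back(d,c[i],.018)[:2].round(4),"axis",np.arctan2(e[1],e[0]).round(3))
E
python3 ang.py
```

```text
23.25 [ 0.4876 -0.1774  0.0971] [-2.5 -3.9  5.5] [-0.51  0.32  0.36] yaw 0.13994808683568008
[269   0  16  10 149] [276.7   4.4] z36 [ 0.6054 -0.1593] z18 [ 0.6116 -0.1582] axis -1.477
[ 262  246   38  111 3755] [281.2 296.7] z36 [0. 0.] z18 [ 0.4666 -0.1807] axis 1.571
```

>>> carry_out(deltas=[{"fingers": 15,"xyz": [-0.05,0.41,0],"dr": [0,0,-0.038]},{"fingers": 15,"xyz": [-0.04,0.42,0],"dr": [0,0,-0.038]},{"fingers": 15,"xyz": [-0.02,0.42,0],"dr": [0,0,-0.038]},{"fingers": 15,"xyz": [-0.01,0.42,0],"dr": [0,0,-0.038]},{"fingers": 15,"xyz": [0.01,0.42,0],"dr": [0,0,-0.038]},{"fingers": 15,"xyz": [0.03,0.42,0],"dr": [0,0,-0.038]},{"fingers": 15,"xyz": [0.04,0.42,0],"dr": [0,0,-0.038]},{"fingers": 15,"xyz": [0.06,0.41,0],"dr": [0,0,-0.038]},{"fingers": 15,"xyz": [0,0,0],"dr": [0,0,0]},{"fingers": 15,"xyz": [0,0,0],"dr": [0,0,0]}])

```text
t: 24.5
tcp_pos: [0.4877, -0.144, 0.0971]
tool_rot: [0.997, -0.082, 0.0, 0.001]
force: [-2.6, -3.5, 5.7]
finger_gap: 0.0208
gripper_force: 40.8
```

>>> carry_out(deltas=[{"fingers": 15,"xyz": [0,0,0],"dr": [0,0,0]},{"fingers": 50,"xyz": [0,0,0],"dr": [0,0,0]},{"fingers": 50,"xyz": [0,0,0],"dr": [0,0,0]},{"fingers": 50,"xyz": [0,0,0],"dr": [0,0,0]},{"fingers": 50,"xyz": [0,0,2],"dr": [0,0,0]},{"fingers": 50,"xyz": [0,0,3],"dr": [0,0,0]},{"fingers": 50,"xyz": [0,0,3],"dr": [0,0,0]},{"fingers": 50,"xyz": [0,0,0],"dr": [0,0,0]},{"fingers": 50,"xyz": [0,0,0],"dr": [0,0,0]},{"fingers": 50,"xyz": [0,0,0],"dr": [0,0,0]}])

```text
t: 25.75
tcp_pos: [0.4864, -0.1427, 0.1747]
tool_rot: [0.997, -0.083, -0.001, -0.001]
force: [-0.3, 0.4, -0.6]
finger_gap: 0.0426
gripper_force: 0.0
```

```bash
python3 ang.py; python3 gap.py -0.166; python3 - <<'E'
from h import *
import pickle
d=snap("wrist"); pickle.dump(d,open("w7.pkl","wb"))
c=d["img"][0:200,180:380,::-1]; cv2.imwrite("pics/w7.png",cv2.resize(c,(600,600),interpolation=cv2.INTER_CUBIC))
E
```

```text
25.8 [ 0.4865 -0.1428  0.1748] [-0.1  0.6 -0.2] [ 0.01 -0.02 -0.  ] yaw -0.16530546105650412
[277   0   9  21 154] [281.1   9.8] z36 [ 0.627 -0.166] z18 [ 0.6329 -0.167 ] axis -0.193
[275  31  11  21 193] [280.2  40.9] z36 [ 0.6097 -0.1625] z18 [ 0.6141 -0.1632] axis -0.196
[ 270  203   27   87 2000] [282.8 243.2] z36 [0. 0.] z18 [ 0.4657 -0.1406] axis 1.571
25.85 [ 0.4866 -0.1428  0.175 ] [ 0.3 -0.5  0. ]
-0.004 [(-33.5, 'wood'), (-32.5, 'metal'), (31.5, 'wood'), (32.0, 'metal')]
0.0 [(-33.5, 'wood'), (-32.5, 'metal'), (31.5, 'wood'), (32.5, 'metal')]
0.004 [(-32.5, 'metal'), (31.5, 'wood')]
```

View pics/w7.png

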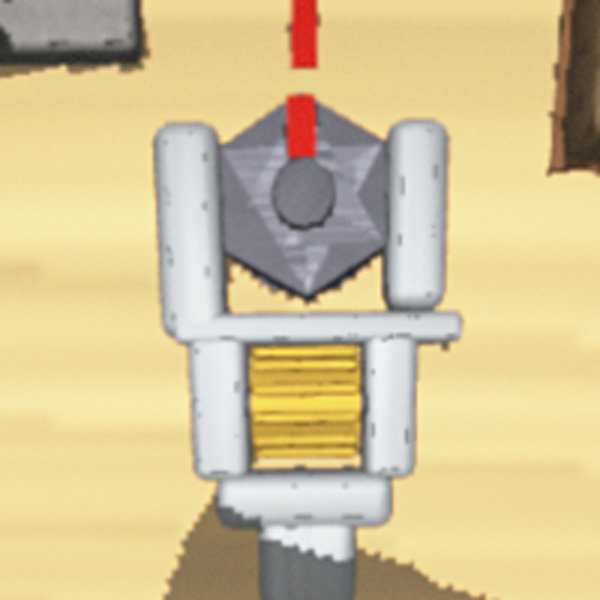

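The mark points at the line to within about 2 crop px (301 against 304). I raise the wrist to measure with the whole line in view.

>>> carry_out(deltas=[{"fingers": 50,"xyz": [-0.5,-0.3,2],"dr": [0,0,0]},{"fingers": 50,"xyz": [-0.5,-0.3,2],"dr": [0,0,0]},{"fingers": 50,"xyz": [0,0,1.5],"dr": [0,0,0]},{"fingers": 50,"xyz": [0,0,0],"dr": [0,0,0]},{"fingers": 50,"xyz": [0,0,0],"dr": [0,0,0]},{"fingers": 50,"xyz": [0,0,0],"dr": [0,0,0]},{"fingers": 50,"xyz": [0,0,0],"dr": [0,0,0]},{"fingers": 50,"xyz": [0,0,0],"dr": [0,0,0]},{"fingers": 50,"xyz": [0,0,0],"dr": [0,0,0]},{"fingers": 50,"xyz": [0,0,0],"dr": [0,0,0]}])

```text
t: 27.15
tcp_pos: [0.4773, -0.1492, 0.2314]
tool_rot: [0.997, -0.083, 0.0, -0.0]
force: [-0.7, 0.2, 0.0]
finger_gap: 0.0427
gripper_force: 0.0
```

```bash
cat > fin.py <<'E'
from h import *
from station import get_state
A=[]
for k in range(4):
    d=get_image("wrist"); im=d["img"].astype(float)
    w=np.clip((im[...,0]-np.maximum(im[...,1],im[...,2])-60)/80,0,1)
    n,l,st,c=cv2.connectedComponentsWithStats((w>.05).astype(np.uint8))
    L={}
    for i in range(1,n):
        if st[i,4]<25: continue
        ys,xs=np.nonzero(l==i); ww=w[ys,xs]
        zs=dict(line=.018,mark=.036,hand=.033)
        g=np.average(np.c_[xs,ys],axis=0,weights=ww); G=back(d,g,.03)
        nm="hand" if st[i,4]>1200 or G[0]<.55 else("mark" if np.hypot(*(G[:2]-[.596,-.1605]))<.022 else "line")
        P=np.array([back(d,p,zs[nm])[:2] for p in np.c_[xs,ys].astype(float)]); q=np.average(P,axis=0,weights=ww)
        e=np.linalg.eigh(np.cov(P.T,aweights=ww))[1][:,1]; e*=np.sign(e[0]); L[nm]=(q,np.arctan2(e[1],e[0]),st[i])
    a=L["line"][1]; q=L["line"][0]; v=L["mark"][0]-q; lat=v@[-np.sin(a),np.cos(a)]
    A.append([a,L["mark"][1],L["hand"][1],lat*1000,v@[np.cos(a),np.sin(a)]*1000]); C=q-.051*np.array([np.cos(a),np.sin(a)])
    if k==0: print(L); print("implied nut centre",C)
print(np.mean(A,0).round(4),np.std(A,0).round(4),get_state()["t"])
E
python3 fin.py
```

```text
{'line': (array([ 0.63908373, -0.16804324]), np.float64(-0.1733228500000479), array([268,   0,   8,  35, 261], dtype=int32)), 'mark': (array([ 0.60994871, -0.16251502]), np.float64(-0.14173545498624607), array([267,  42,   8,  17, 125], dtype=int32)), 'hand': (array([ 0.47067695, -0.14129827]), np.float64(-0.16502814292650517), array([ 263,  180,   23,   73, 1402], dtype=int32))}
implied nut centre [ 0.58884786 -0.15924796]
[ -0.1735  -0.1433  -0.165    0.4194 -29.6858] [0.0002 0.0028 0.0004 0.0049 0.0289] 27.35
```

>>> carry_out(deltas=[{"fingers": 50,"xyz": [0.5,0.3,-3],"dr": [0,0,0]},{"fingers": 50,"xyz": [0.5,0.22,-3.5],"dr": [0,0,0]},{"fingers": 50,"xyz": [0,0,-3.5],"dr": [0,0,0]},{"fingers": 50,"xyz": [0,0,-2.2],"dr": [0,0,0]},{"fingers": 50,"xyz": [0,0,-1.2],"dr": [0,0,0]},{"fingers": 50,"xyz": [0,0,0],"dr": [0,0,0]},{"fingers": 15,"xyz": [0,0,0],"dr": [0,0,0]},{"fingers": 15,"xyz": [0,0,0],"dr": [0,0,0]},{"fingers": 15,"xyz": [0,0,0],"dr": [0,0,0]},{"fingers": 15,"xyz": [0,0,0],"dr": [0,0,0]}])

```text
t: 28.6
tcp_pos: [0.4881, -0.1443, 0.0988]
tool_rot: [0.997, -0.082, 0.001, 0.0]
force: [-0.9, 0.6, 6.3]
finger_gap: 0.0202
gripper_force: 41.0
```

>>> carry_out(deltas=[{"fingers": 15,"xyz": [0.03,0.17,0],"dr": [0,0,-0.015]},{"fingers": 15,"xyz": [0.03,0.17,0],"dr": [0,0,-0.015]},{"fingers": 15,"xyz": [0,0,0],"dr": [0,0,0]},{"fingers": 15,"xyz": [0,0,0],"dr": [0,0,0]},{"fingers": 15,"xyz": [0,0,0],"dr": [0,0,0]},{"fingers": 50,"xyz": [0,0,0],"dr": [0,0,0]},{"fingers": 50,"xyz": [0,0,0],"dr": [0,0,0]},{"fingers": 50,"xyz": [0,0,0],"dr": [0,0,0]},{"fingers": 50,"xyz": [0,0,2],"dr": [0,0,0]},{"fingers": 50,"xyz": [0,0,3],"dr": [0,0,0]}])

```text
t: 29.85
tcp_pos: [0.487, -0.14, 0.1466]
tool_rot: [0.995, -0.098, -0.002, -0.001]
force: [1.0, -0.4, 0.4]
finger_gap: 0.0426
gripper_force: 0.0
```

>>> carry_out(deltas=[{"fingers": 50,"xyz": [0,-0.3,3],"dr": [0,0,0]},{"fingers": 50,"xyz": [0,-0.3,3],"dr": [0,0,0]},{"fingers": 50,"xyz": [0,-0.2,3],"dr": [0,0,0]},{"fingers": 50,"xyz": [0,0,2],"dr": [0,0,0]},{"fingers": 50,"xyz": [0,0,1],"dr": [0,0,0]},{"fingers": 50,"xyz": [0,0,0],"dr": [0,0,0]},{"fingers": 50,"xyz": [0,0,0],"dr": [0,0,0]},{"fingers": 50,"xyz": [0,0,0],"dr": [0,0,0]},{"fingers": 50,"xyz": [0,0,0],"dr": [0,0,0]},{"fingers": 50,"xyz": [0,0,0],"dr": [0,0,0]}])

```text
t: 31.1
tcp_pos: [0.4878, -0.1485, 0.2671]
tool_rot: [0.995, -0.097, -0.0, -0.0]
force: [-0.4, 0.3, -0.5]
finger_gap: 0.0424
gripper_force: 0.0
```

```bash
python3 fin.py; python3 gap.py -0.18
```

```text
{'line': (array([ 0.64668214, -0.16928523]), np.float64(-0.16686467889352574), array([267,   9,   8,  48, 300], dtype=int32)), 'mark': (array([ 0.60982813, -0.16275064]), np.float64(-0.1621536991622035), array([267,  64,   8,  15, 100], dtype=int32)), 'hand': (array([ 0.46851042, -0.1385212 ]), np.float64(-0.18271447108303526), array([ 266,  183,   20,   65, 1119], dtype=int32))}
implied nut centre [ 0.59639051 -0.16081456]
[ -0.1671  -0.1774  -0.1816   0.3678 -37.4491] [0.0002 0.0122 0.0008 0.0322 0.0128] 31.3
31.35 [ 0.4879 -0.1485  0.2674] [0.2 0.  0.6]
-0.004 [(-33.5, 'wood'), (-33.0, 'metal')]
0.0 [(-34.0, 'wood'), (-33.0, 'metal'), (32.0, 'wood'), (33.0, 'metal')]
0.004 [(-34.5, 'wood'), (-33.0, 'metal'), (32.0, 'wood'), (44.0, 'metal')]
```

```bash
python3 -c "
from station import *
print(job_done())"
```

```text
the job is handed in; nothing more can be done
None
```

The job is handed in at about 31 s: the wrench lies snug on the nut, and the nut's red mark lines up with the red line to within about 0.03 rad by my camera measurements.

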